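# Jack up the sample keg and hold it tilted

## Robot

A 6-joint arm with a two-finger parallel gripper is mounted at the origin on a cart in front of the work surface, level with it; the furniture and walls round the work are solid. World frame = base frame: x ahead of the robot, y to its left, z up, the work surface at z = 0. Lengths are in m, angles in degrees, forces in N, time in s.
With the tool pointing down it reaches from about 0.35 to 0.875 m from the base axis. Payload 4.2 kg.
Tool frame: the origin (TCP) lies on the centre line of the jaws, within the pads' length; the fingertips stand 25 mm ahead of it and the grasp point (between the pads) lies 6 mm ahead of it; z points along the fingers, y is the line along which they close (so a half turn about z gives the same grasp; the last joint's range is limited). The gripper opens to 87 mm and grips with 3 to 60 N. Pads are 19 mm wide; open, the fingers measure 117 mm over their backs; the gripper's body (75 mm by 190 mm) begins 51 mm behind the grasp point.
Start: joints at [84.488, 22.042, 0.453, 0, -68.411, -14.817], TCP at [0.217, 0.586, 0.248] pointing down, gripper open.
Joint ranges: [-179.83, 179.83], [-69.29, 118.12], [-61.27, 80.66], [-181.25, 117.63], [-171.15, -9.14], [-177.46, 177.46]. Speed limits (degrees/s): [159.86, 159.86, 180, 180, 180, 180].

## Interface

Orientations are given as a 3x3 rotation matrix whose columns are the frame's x, y, z axes.
In Python, from station import r gives the robot as it stands.
- The arm moves only by the tool move_arm, never from a script. Its argument "series" is a list of rows, each an object with "grip": the opening, from 0 (shut) to 1 (fully open); "xyz": the shift along the tool's x, y, z in mm, a list of three; "angular": the turn, a rotation vector about the tool's x, y, z in rad, a list of three. A call has 1 to 10 rows; each row is the pose to reach, as a shift and turn from the pose commanded when the call began, along the tool's axes at that moment; what a row does not reach only later rows make up. A row lasts 1/10 s, in which the tool goes at most 50 mm and 8.59 degrees, less where a joint would pass 70% of its speed; a pose out of reach is approached as far as the arm can. A call with a gripper value outside its range is refused whole. The fingers move at their own pace and stop on an object; the grip force is fixed at half the most. Time passes only in rows, so rows that repeat a pose let the fingers close. It gives the time, the measured TCP pose, the force, the opening and the grip force at its end, in the units of the state.
- r.sense(): the state, without advancing time (a new reading comes with each control period).
- r.capture(name): name is "scene" or "top" or "wrist"; returns a dict with "img" (384x512x3 uint8, red, green, blue), "camera_matrix" (3x3 intrinsics, pixels), "rvec" (rotation vector, rad) and "tvec" (3), from world to camera coordinates, as OpenCV has them; the wrist camera has in their place "hand_eye" (4x4, takes a point from camera to tool coordinates, whose origin is the TCP and whose axes are the flange's). Camera axes: x right, y down, z forward; pixel columns grow to the right and rows downward; lengths in m; the calibration is good to about 2 mm. The wrist camera is an equidistant fisheye: a pixel r from the principal point sees the ray r / f radians off the axis. A picture is of the moment at which its call begins: read the wrist's pose just before it. There is no depth.
- r.finish_job(): hands the job in; it is judged then, once.
The state is a dict: "time_s": time; "joints": joint angles; "joint_velocities": joint speeds; "effort": joint torques, N m; "tcp_pos": TCP position; "ee_rot": TCP orientation; "wrist_force": force on the tool from outside, world axes, zero at the start; "moment": the same for the moment, N m; "gripper_width": opening from 0.0 (shut) to 1.0 (fully open); "gripper_force": force on a finger pad.
Only numpy, scipy, OpenCV 4.12 (cv2) and the standard library are available. Lean on these libraries where they do the work, as an engineer would, in place of code of your own. Each camera call takes 0.05 s, during which the arm holds its last target. There are 200 camera calls.

## Task

The small steel keg lies on a tilting cradle and has to be tipped towards its tap. Run the little lever jack in along its slide by cranking the handwheel until its saddle stands centred under the marked lift point, the round boss on the cradle's lug; then pump the jack handle: one full stroke down, let it come all the way back up, then press it fully down again. Finish while still holding the handle down with the keg tilted on the jack; lift the keg with the jack alone and at the marked point only, and leave the other things on the console where they are.

Things in the scene. Friction and masses are not known exactly. Their poses are not given: they have to be found in the camera images.
- lift_mark (a point): The marked lift point, on the flat underside of the 28 mm wide, 8 mm thick steel lug at the right end of the keg cradle; a dark round boss (20 mm wide, 6 mm high) on the lug's top stands straight above it. 75 mm above the console at rest; rises as the keg tilts. The keg's end is 55 mm to its +y side, the keg's top 185 mm above the console. Its y axis points along the keg to the tap.
- saddle_top (a point): Centre of the top of the jack's saddle, a dark steel disc 24 mm across: 68 mm above the console with the handle up (7 mm below the lug), 98 mm with it down. Rides with the jack; its y axis is the slide's direction to the keg and in line with the lift point: only this distance is to be set. Starts 28 to 55 mm short of the lift point. A thin bright rib across the carriage marks its y.
- wheel_grip (a point): Centre of the handwheel's rim, half-way up: a black ribbed disc 60 mm in diameter, 18 mm thick, with upright axis, on a 44 mm square gearbox in front of the slide. The rim spans 46 to 64 mm above the console, the gearbox top is at 34 mm. Grasp across the diameter from above. The point turns with the wheel, but stays in place as the jack moves.
- handwheel (a joint): Angle of the handwheel, rad: 0 at the start, up to 4.6, growing clockwise seen from above. It drives the jack by rack and pinion: each radian moves the jack 14 mm towards the keg (turn back to reverse). It takes about 0.2 N m and stays where it is left.
- handle (a joint): Angle of the jack handle, rad: 0 fully up (where its spring returns it when let go), 0.6 fully down at its stop. Each radian raises the saddle 50 mm. Held down by about 4 to 8 N on the rubber pad at its end.
- handle_pad (a point): Centre of the top of the rubber pad at the handle's free end, the place to press: 36 mm wide, 50 mm along the handle, 12 mm thick. At rest about 151 mm above the console, sloping 0.55 rad, rising away from the keg; fully down about 49 mm and nearly level. Moves with the jack. Its y axis runs along the handle to the pivot, z is the pad's normal.
- handle_pivot (a point): Centre of the handle's pivot, whose axis is level and square to the slide: 38 mm from the saddle's centre on the side away from the keg, 50 mm above the console. The pad's top centre lies 180 mm along the handle from it and 8 mm off the handle's line.
- tilt (a joint): Tilt of the keg with its cradle, rad: 0 lying level at rest, growing as its right-hand (lug) end is lifted. The tilt axis is at the tap end, 235 mm from the lift point and 75 mm above the console. The jack's full stroke gives about 0.1.
- keg_cradle: The steel keg (100 mm in diameter, 170 mm long, lying level) fixed in its steel cradle, lug included; weighs 0.6 to 1.3 kg. Origin on the tilt axis; its y axis points towards the tap.
- saddle: The jack's saddle, the dark steel disc at the top of its ram. Origin on the saddle's axis, 68 mm below its top face.
- lever: The jack handle: a 14 mm steel bar with the rubber pad. Origin at the pivot.
- jar: Bystander: screw-cap sample jar, 44 mm across, 57 mm high. Origin under its centre.
- mug: Bystander: stoneware mug of malt, 81x119x96 mm. Origin under its centre.
- tape_roll: Bystander: roll of tape, 62 mm across, 19 mm high. Origin under its centre.
- screwdriver: Bystander: red-handled screwdriver, 144 mm long, 21 mm high. Origin under its centre.
- dish: Bystander: clear petri dish of pale malt, 94 mm across, 16 mm high. Origin under its centre.
- loupe: Bystander: black eyepiece magnifier, 33 mm across, 24 mm high. Origin under its centre.

How it is judged (in metres and radians):
On the way, in this order (a step that is already met when the one before it is completed fails the run):
1. the jack's saddle stands centred under the marked lift point (within 6 mm) (horizontal distance between saddle_top and lift_mark below 0.006 m), for 0.2 s.
2. first stroke: handle fully down, keg lifted by the saddle (value of joint handle above 0.52 rad and value of joint tilt above 0.07 rad and horizontal distance between saddle_top and lift_mark below 0.01 m), for 0.1 s.
3. handle all the way back up, keg level again (value of joint handle below 0.08 rad and value of joint tilt below 0.015 rad), for 0.1 s.
At the end, for the whole second after the job is handed in: The gripper is still pressing the jack handle fully down (joint above 0.52 of 0.6 rad, more than 1 N on the handle); the keg is tilted more than 0.07 rad, at rest, borne by the saddle (more than 0.5 N) within 10 mm of the marked lift point; the robot does not touch the keg or cradle (all of step 2 and contact force between the fingers and lever above 1 N and contact force between saddle and keg_cradle above 0.5 N and contact force between the arm and keg_cradle below 0.5 N and linear speed of keg_cradle below 0.02 m/s); the arm keeps its last pose, push and grip.
It fails at once if the keg is lifted away from its marked point (value of joint tilt above 0.02 rad and horizontal distance between saddle_top and lift_mark above 0.012 m).
It fails at once if the robot pushes or lifts the keg or cradle itself (contact force between the arm and keg_cradle above 3 N).
It fails at once if another thing on the console is disturbed by more than 20 mm (distance of any of jar, mug, tape_roll, screwdriver, dish, loupe from where it was at the start of the episode above 0.02 m).
It also fails if it takes over 64 s, if anything falls off the work surface, if the arm or the gripper's body presses on something with over 40 N, if the wrist force passes 120 N, or if a joint passes its speed limit or range.

## Working session

There is one attempt and no reset: what is moved stays moved. The work goes in short steps, Python scripts to look and compute and a tool call to move; the robot and the scene stay as the last step left them, time stands still between calls to the robot, and variables do not carry over. Pictures are saved under pics/ and viewed, at most 10 in all, crops included, and the job is handed in when it is done.

Besides the shell and the picture viewer there is one more tool, called after ">>>" by a JSON object that holds its "method" and its "body", one argument or row to a line. move_arm: Moves the arm, as the interface text tells. Its arguments: {"type":"object","properties":{"series":{"type":"array"}},"required":["series"]}

```bash
mkdir -p pics; ls; python3 - <<'E'
from station import r
import cv2,numpy as np,pickle
s=r.sense();print(s)
for n in("scene","top"):
    c=r.capture(n);pickle.dump(c,open(f"pics/{n}0.pkl","wb"))
    cv2.imwrite(f"pics/{n}0.png",cv2.resize(c["img"][:,:,::-1],(800,600),interpolation=cv2.INTER_CUBIC))
    print(c["camera_matrix"],c["rvec"],c["tvec"])
E
```

```text
pics
{'time_s': 0.0, 'joints': array([ 8.44904849e+01,  2.20925559e+01,  3.77269042e-01, -3.01214357e-02,
       -6.84118608e+01, -1.48164257e+01]), 'joint_velocities': array([-0.09206368,  0.01992477,  0.02147199, -0.00015351, -0.08949675,
       -0.0172175 ]), 'effort': array([ 5.44255745e-04, -3.90664959e+01,  1.87403548e+01,  4.21980321e+00,
        1.10679941e-02, -1.85874119e-04]), 'tcp_pos': array([0.21688397, 0.58555375, 0.24642057]), 'ee_rot': array([[ 9.37664400e-01, -3.47541340e-01, -6.99639808e-04],
       [-3.47542031e-01, -9.37661913e-01, -2.16190916e-03],
       [ 9.53272060e-05,  2.27029950e-03, -9.99997418e-01]]), 'wrist_force': array([-0.70063133, -0.43142949, -0.16650938]), 'moment': array([-0.07218119, -0.04123906,  0.02601603]), 'gripper_force': 0.0, 'gripper_width': 0.9998357924688811}
[[418.53973203   0.         256.31853659]
 [  0.         418.53973203 191.24908241]
 [  0.           0.           1.        ]] [ 2.36932735 -0.83512241  0.27660784] [-0.39529426  0.30125074  1.1234634 ]
[[405.0646468    0.         260.77887968]
 [  0.         405.0646468  197.63456149]
 [  0.           0.           1.        ]] [ 2.15486554 -2.18753079  0.09810445] [-0.0112092   0.52922621  1.55642965]
```

View pics/scene0.png

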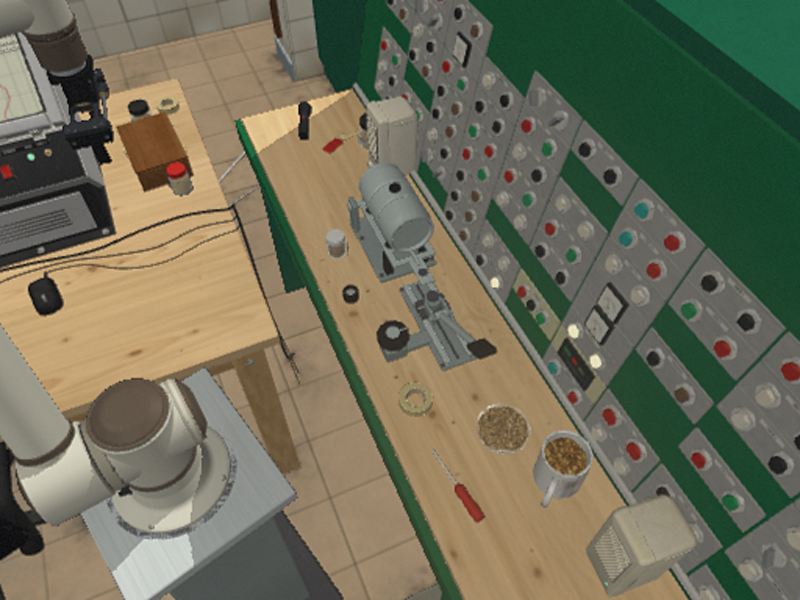

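View pics/top0.png

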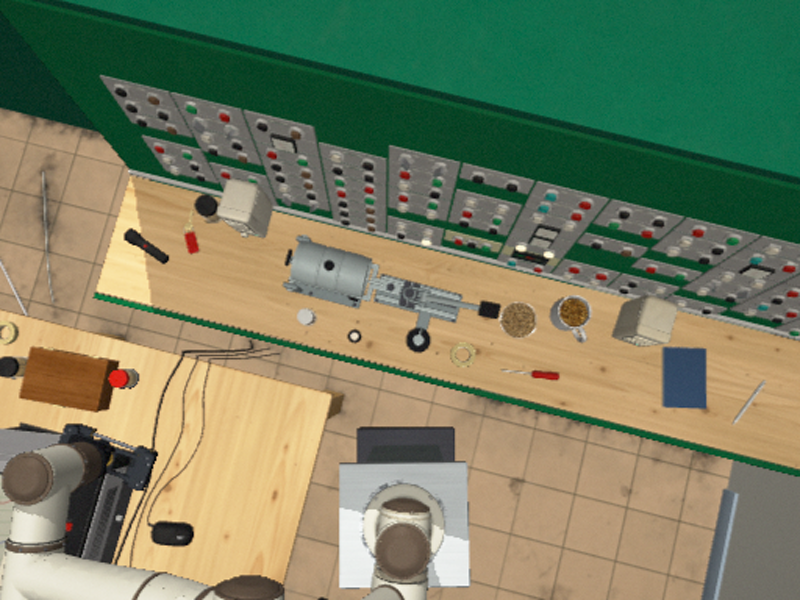

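The scene view shows the keg at (395,205), the jack at (440,310), the handwheel at (393,338) and the pad at (482,348), in 800x600 pixels. The top view has the handwheel at (419,340), the pad at (489,310) and the keg at (330,270). Next I'll zoom in on the jack.

```bash
cat > h.py <<'E'
import cv2,numpy as np,pickle
def ray(c,u,v,z):
    R,_=cv2.Rodrigues(np.float64(c["rvec"]));K=c["camera_matrix"];t=np.float64(c["tvec"]).ravel()
    o=-R.T@t;d=R.T@np.linalg.solve(K,[u,v,1]);return o+d*(z-o[2])/d[2]
def proj(c,P):
    return cv2.projectPoints(np.float64(P).reshape(-1,3),np.float64(c["rvec"]),np.float64(c["tvec"]),c["camera_matrix"],None)[0].reshape(-1,2)
E
python3 - <<'E'
from h import *
c=pickle.load(open("pics/top0.pkl","rb"))
im=c["img"][140:240,170:330,::-1]
cv2.imwrite("pics/c0.png",cv2.resize(im,(800,500),interpolation=cv2.INTER_CUBIC))
k=.64
for n,u,v,z in(("wheel",419,340,.064),("pad",489,310,.151),("boss",384,283,.09),("dish",519,319,.01),("loupe",355,336,.024)):print(n,ray(c,u*k,v*k,z).round(3))
E
```

```text
wheel [ 0.449 -0.046  0.064]
pad [ 0.511 -0.207  0.151]
boss [0.586 0.036 0.09 ]
dish [ 0.5   -0.299  0.01 ]
loupe [0.463 0.113 0.024]
```

View pics/c0.png

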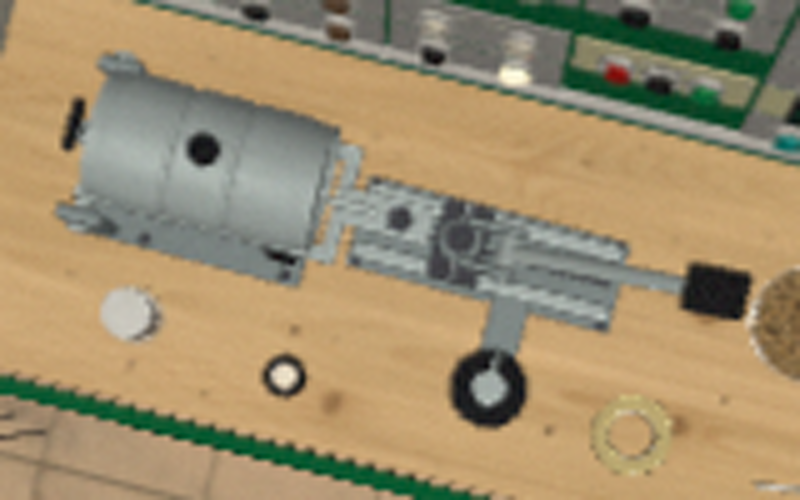

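The crop shows the boss at (400,218), the saddle at (460,238), the wheel at (488,388) and the pad at (716,292); full-image pixel = 170+x/5, 140+y/5.

```bash
python3 - <<'E'
from h import *
c=pickle.load(open("pics/top0.pkl","rb"))
g=lambda x,y,z:ray(c,170+x/5,140+y/5,z)
b=g(400,218,.089);s=g(460,238,.068);w=g(488,388,.064);p=g(716,292,.151)
for q in(b,s,w,p):print(q.round(4))
d=(b-s)[:2];print("saddle-boss",np.linalg.norm(d),np.degrees(np.arctan2(d[1],d[0])))
d=(s-p)[:2];print("pad-saddle",np.linalg.norm(d),"expect",.038+.180*np.cos(.55)-.004,np.degrees(np.arctan2(d[1],d[0])))
# keg ends direction
a=g(203,148,.185);print("keg boss top",a, np.degrees(np.arctan2(*(a-b)[1::-1])))
E
```

```text
[0.5765 0.0203 0.089 ]
[ 0.5632 -0.0245  0.068 ]
[ 0.4489 -0.044   0.064 ]
[ 0.5114 -0.2076  0.151 ]
saddle-boss 0.046797311611758985 73.46960823674706
pad-saddle 0.19028030943615645 expect 0.18745441397071103 74.21462261969627
keg boss top [0.61602023 0.15605693 0.185     ] 73.774904130038
```

>>> {"method": "move_arm", "body": {
  "series": [
    {"grip": 1, "xyz": [0, 0, -30], "angular": [0, 0, 0]},
    {"grip": 1, "xyz": [0, 0, -60], "angular": [0, 0, 0]},
    {"grip": 1, "xyz": [30, 35, -60], "angular": [0, 0, 0]},
    {"grip": 1, "xyz": [60, 70, -60], "angular": [0, 0, 0]},
    {"grip": 1, "xyz": [90, 105, -60], "angular": [0, 0, 0]},
    {"grip": 1, "xyz": [120, 140, -60], "angular": [0, 0, 0]},
    {"grip": 1, "xyz": [150, 175, -60], "angular": [0, 0, 0]},
    {"grip": 1, "xyz": [180, 210, -60], "angular": [0, 0, 0]},
    {"grip": 1, "xyz": [210, 245, -60], "angular": [0, 0, 0]},
    {"grip": 1, "xyz": [240, 280, -60], "angular": [0, 0, 0]}
  ]
}}

```text
time_s: 1.1
tcp_pos: [0.3448, 0.2381, 0.3074]
ee_rot: [[0.938, -0.347, -0.0], [-0.347, -0.938, -0.0], [-0.0, 0.0, -1.0]]
wrist_force: [0.5, 1.0, -0.4]
gripper_width: 0.996
gripper_force: 0.0
```

>>> {"method": "move_arm", "body": {
  "series": [
    {"grip": 1, "xyz": [30, 35, 0], "angular": [0, 0, -0.03]},
    {"grip": 1, "xyz": [60, 70, 0], "angular": [0, 0, -0.06]},
    {"grip": 1, "xyz": [90, 105, 0], "angular": [0, 0, -0.1]},
    {"grip": 1, "xyz": [120, 140, 10], "angular": [0, 0, -0.14]},
    {"grip": 1, "xyz": [150, 175, 20], "angular": [0, 0, -0.18]},
    {"grip": 1, "xyz": [180, 210, 40], "angular": [0, 0, -0.18]},
    {"grip": 1, "xyz": [196, 230, 58], "angular": [0, 0, -0.18]},
    {"grip": 1, "xyz": [196, 230, 58], "angular": [0, 0, -0.18]},
    {"grip": 1, "xyz": [196, 230, 58], "angular": [0, 0, -0.18]}
  ]
}}

```text
time_s: 2.0
tcp_pos: [0.4485, -0.0442, 0.2491]
ee_rot: [[0.984, -0.175, -0.001], [-0.175, -0.984, -0.0], [-0.001, 0.001, -1.0]]
wrist_force: [-1.2, 0.5, -0.1]
gripper_width: 1.003
gripper_force: 0.0
```

```bash
cat >> h.py <<'E'
def wray(c,s,u,v,z):
    K=c["camera_matrix"];a=(u-K[0,2])/K[0,0];b=(v-K[1,2])/K[1,1];t=np.hypot(a,b)
    H=c["hand_eye"];d=s["ee_rot"]@H[:3,:3]@np.array([np.sinc(t/np.pi)*a,np.sinc(t/np.pi)*b,np.cos(t)])
    o=s["tcp_pos"]+s["ee_rot"]@H[:3,3];return o+d*(z-o[2])/d[2]
def wproj(c,s,P):
    H=c["hand_eye"];K=c["camera_matrix"];p=s["ee_rot"].T@(np.array(P)-s["tcp_pos"]);p=H[:3,:3].T@(p-H[:3,3])
    n=np.hypot(p[0],p[1]);t=np.arctan2(n,p[2]);return K[0,2]+K[0,0]*t*p[0]/n,K[1,2]+K[1,1]*t*p[1]/n
def shot(r,f):
    s=r.sense();c=r.capture("wrist");pickle.dump((c,s),open(f"pics/{f}.pkl","wb"))
    cv2.imwrite(f"pics/{f}.png",cv2.resize(c["img"][:,:,::-1],(800,600),interpolation=cv2.INTER_CUBIC));return c,s
E
python3 - <<'E'
from station import r
from h import *
c,s=shot(r,"w1");print(c["camera_matrix"],c["hand_eye"],s["tcp_pos"],s["ee_rot"],s["joints"],s["time_s"])
for P in((.5765,.0203,.089),(.5632,-.0245,.068),(.4489,-.044,.064),(.5114,-.2076,.151)):print(np.array(wproj(c,s,P))/.64)
E
```

```text
[[297.31863964   0.         257.80586515]
 [  0.         297.31863964 195.84455734]
 [  0.           0.           1.        ]] [[ 1.23842859e-03 -9.65194581e-01 -2.61529896e-01  7.08277089e-02]
 [ 9.99999153e-01  1.29970874e-03 -6.13478445e-05  8.20626002e-04]
 [ 3.99125299e-04 -2.61529599e-01  9.65195374e-01 -1.36723824e-01]
 [ 0.00000000e+00  0.00000000e+00  0.00000000e+00  1.00000000e+00]] [ 0.44851996 -0.04415188  0.24906265] [[ 9.84480801e-01 -1.75486053e-01 -1.48251408e-03]
 [-1.75486801e-01 -9.84481706e-01 -3.90114006e-04]
 [-1.39104842e-03  6.44221403e-04 -9.99998825e-01]] [ 1.51445988e+01  4.75235594e+00 -2.24824694e+01 -6.92209803e-04
 -6.28530060e+01  6.47487452e+01] 2.0
[268.43264848 119.57807033]
[343.25069172 127.38701732]
[401.24888626 282.89467324]
[669.91416897 161.98243548]
```

View pics/w1.png

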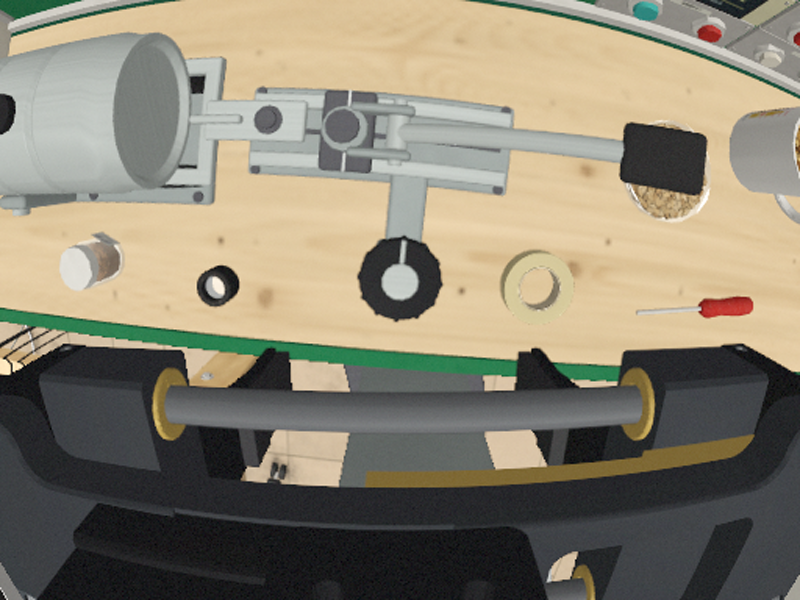

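The wrist view shows the boss at (267,119), the saddle disc at (345,127), the wheel at (400,281) and the pad at (664,158), all within a few pixels of my predictions.

```bash
python3 - <<'E'
from h import *
c,s=pickle.load(open("pics/w1.pkl","rb"));k=.64
b=wray(c,s,267*k,118.5*k,.089);q=wray(c,s,345*k,127*k,.068);w=wray(c,s,400*k,281.5*k,.064)
print(b,q,w);d=(b-q)[:2];print(np.linalg.norm(d),np.degrees(np.arctan2(d[1],d[0])))
print("wheel shift tool mm",s["ee_rot"].T@(np.r_[w[:2],.069]-s["tcp_pos"])*1e3)
E
```

```text
[0.57745561 0.02112363 0.089     ] [ 0.56321966 -0.02571585  0.068     ] [ 0.45005041 -0.0433062   0.064     ]
0.04895507109565835 73.09436508358205
wheel shift tool mm [  1.60876504  -1.21713179 180.0598363 ]
```

>>> {"method": "move_arm", "body": {
  "series": [
    {"grip": 1, "xyz": [1, -1, 40], "angular": [0, 0, 0]},
    {"grip": 1, "xyz": [1, -1, 80], "angular": [0, 0, 0]},
    {"grip": 1, "xyz": [1, -1, 120], "angular": [0, 0, 0]},
    {"grip": 1, "xyz": [1, -1, 150], "angular": [0, 0, 0]},
    {"grip": 1, "xyz": [1, -1, 170], "angular": [0, 0, 0]},
    {"grip": 1, "xyz": [1, -1, 180], "angular": [0, 0, 0]},
    {"grip": 1, "xyz": [1, -1, 180], "angular": [0, 0, 0]},
    {"grip": 0.6, "xyz": [1, -1, 180], "angular": [0, 0, 0]},
    {"grip": 0.6, "xyz": [1, -1, 180], "angular": [0, 0, 0]},
    {"grip": 0.6, "xyz": [1, -1, 180], "angular": [0, 0, 0]}
  ]
}}

```text
time_s: 3.05
tcp_pos: [0.4507, -0.0426, 0.0707]
ee_rot: [[0.985, -0.174, 0.003], [-0.174, -0.985, 0.001], [0.002, -0.001, -1.0]]
wrist_force: [0.6, 0.2, 0.3]
gripper_width: 0.81
gripper_force: 0.0
```

>>> {"method": "move_arm", "body": {
  "series": [
    {"grip": 0.6, "xyz": [0, 0, 0], "angular": [0, 0, 0]},
    {"grip": 0.6, "xyz": [0, 0, 0], "angular": [0, 0, 0]},
    {"grip": 0.6, "xyz": [0, 0, 0], "angular": [0, 0, 0]}
  ]
}}

```text
time_s: 3.35
tcp_pos: [0.4505, -0.0423, 0.0702]
ee_rot: [[0.985, -0.174, 0.002], [-0.174, -0.985, 0.001], [0.001, -0.001, -1.0]]
wrist_force: [-1.9, 5.1, 4.5]
gripper_width: 0.686
gripper_force: 30.0
```

>>> {"method": "move_arm", "body": {
  "series": [
    {"grip": 0.6, "xyz": [0, -0.5, 0], "angular": [0, 0, 0.06]},
    {"grip": 0.6, "xyz": [0, -0.5, 0], "angular": [0, 0, 0.16]},
    {"grip": 0.6, "xyz": [0, -0.5, 0], "angular": [0, 0, 0.28]},
    {"grip": 0.6, "xyz": [0, -0.5, 0], "angular": [0, 0, 0.4]},
    {"grip": 0.6, "xyz": [0, -0.5, 0], "angular": [0, 0, 0.52]},
    {"grip": 0.6, "xyz": [0, -0.5, 0], "angular": [0, 0, 0.64]},
    {"grip": 0.6, "xyz": [0, -0.5, 0], "angular": [0, 0, 0.76]},
    {"grip": 0.6, "xyz": [0, -0.5, 0], "angular": [0, 0, 0.88]},
    {"grip": 0.6, "xyz": [0, -0.5, 0], "angular": [0, 0, 0.96]},
    {"grip": 0.6, "xyz": [0, -0.5, 0], "angular": [0, 0, 1.0]}
  ]
}}

```text
time_s: 4.35
tcp_pos: [0.4511, -0.0415, 0.0702]
ee_rot: [[0.385, -0.923, 0.003], [-0.923, -0.385, 0.001], [-0.0, -0.003, -1.0]]
wrist_force: [0.1, 6.4, 3.1]
gripper_width: 0.682
gripper_force: 30.0
```

>>> {"method": "move_arm", "body": {
  "series": [
    {"grip": 0.6, "xyz": [-0.5, 0, 0], "angular": [0, 0, 0.1]},
    {"grip": 0.6, "xyz": [-1, 0, 0], "angular": [0, 0, 0.22]},
    {"grip": 0.6, "xyz": [-1, 0, 0], "angular": [0, 0, 0.34]},
    {"grip": 0.6, "xyz": [-1, 0, 0], "angular": [0, 0, 0.46]},
    {"grip": 0.6, "xyz": [-1, 0, 0], "angular": [0, 0, 0.58]},
    {"grip": 0.6, "xyz": [-1, 0, 0], "angular": [0, 0, 0.7]},
    {"grip": 0.6, "xyz": [-1, 0, 0], "angular": [0, 0, 0.82]},
    {"grip": 0.6, "xyz": [-1, 0, 0], "angular": [0, 0, 0.94]},
    {"grip": 0.6, "xyz": [-1, 0, 0], "angular": [0, 0, 1.04]},
    {"grip": 0.6, "xyz": [-1, 0, 0], "angular": [0, 0, 1.1]}
  ]
}}

```text
time_s: 5.35
tcp_pos: [0.4522, -0.0414, 0.0702]
ee_rot: [[-0.648, -0.761, 0.005], [-0.761, 0.648, 0.0], [-0.003, -0.004, -1.0]]
wrist_force: [4.9, -1.7, -1.2]
gripper_width: 0.684
gripper_force: 30.0
```

>>> {"method": "move_arm", "body": {
  "series": [
    {"grip": 0.6, "xyz": [0, 0, 0], "angular": [0, 0, 0.1]},
    {"grip": 0.6, "xyz": [0, 0, 0], "angular": [0, 0, 0.22]},
    {"grip": 0.6, "xyz": [0, 0, 0], "angular": [0, 0, 0.34]},
    {"grip": 0.6, "xyz": [0, 0, 0], "angular": [0, 0, 0.46]},
    {"grip": 0.6, "xyz": [0, 0, 0], "angular": [0, 0, 0.58]},
    {"grip": 0.6, "xyz": [0, 0, 0], "angular": [0, 0, 0.7]},
    {"grip": 0.6, "xyz": [0, 0, 0], "angular": [0, 0, 0.82]},
    {"grip": 0.6, "xyz": [0, 0, 0], "angular": [0, 0, 0.94]},
    {"grip": 0.6, "xyz": [0, 0, 0], "angular": [0, 0, 1.04]},
    {"grip": 0.6, "xyz": [0, 0, 0], "angular": [0, 0, 1.1]}
  ]
}}

```text
time_s: 6.35
tcp_pos: [0.4525, -0.0424, 0.0702]
ee_rot: [[-0.973, 0.232, 0.006], [0.232, 0.973, -0.001], [-0.006, -0.0, -1.0]]
wrist_force: [8.0, -9.6, -4.0]
gripper_width: 0.681
gripper_force: 30.0
```

```bash
python3 - <<'E'
from station import r
from h import *
c,s=shot(r,"w2");print(s["tcp_pos"],s["joints"],s["wrist_force"],s["moment"],s["time_s"],s["ee_rot"])
c=r.capture("top");pickle.dump(c,open("pics/top1.pkl","wb"))
cv2.imwrite("pics/c1.png",cv2.resize(c["img"][150:220,220:332,::-1],(800,500),interpolation=cv2.INTER_CUBIC))
E
```

```text
[ 0.45251432 -0.04243186  0.07022019] [  15.33514873   18.59698039  -36.22903296    0.28368488  -34.88938243
 -118.97822701] [ 7.97678624 -9.61904929 -4.03053445] [-2.70738688 -2.04902952  0.20944948] 6.35 [[-9.72716368e-01  2.31931285e-01  5.54491086e-03]
 [ 2.31926981e-01  9.72732168e-01 -1.41604925e-03]
 [-5.72213928e-03 -9.13998520e-05 -9.99983624e-01]]
```

View pics/w2.png

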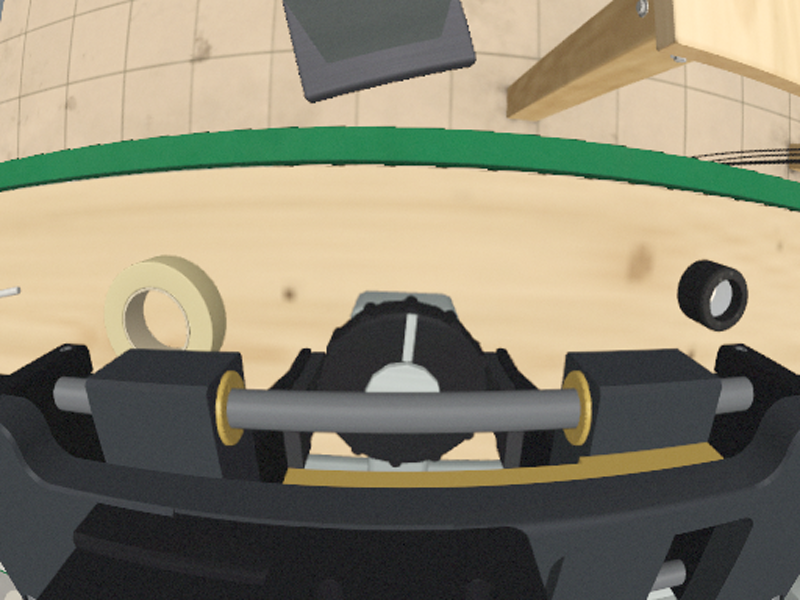

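View pics/c1.png

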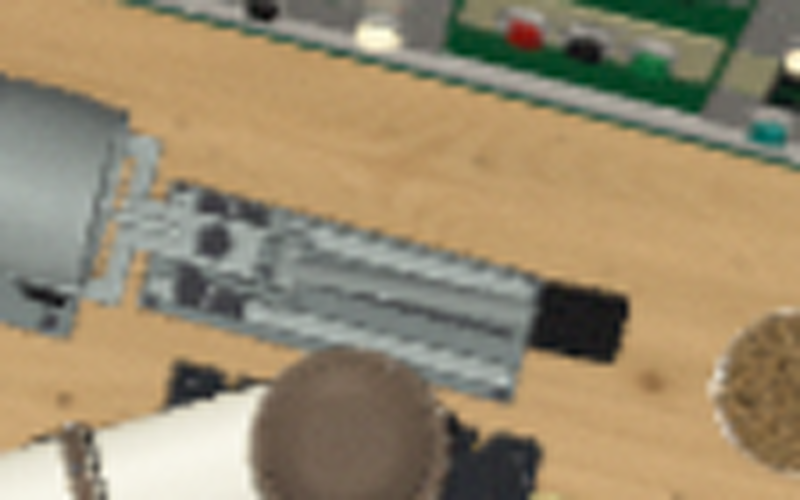

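The wrist view shows the wheel held, its mark turned about half a turn to (408,330). The top crop shows the carriage tabs at (230,205) and (205,290) straddling the boss at (214,240), with the pad at (582,322). I'll measure the travel by template matching.

```bash
python3 - <<'E'
from h import *
a=pickle.load(open("pics/top0.pkl","rb"));b=pickle.load(open("pics/top1.pkl","rb"))
A=cv2.resize(a["img"],None,fx=8,fy=8,interpolation=cv2.INTER_CUBIC);B=cv2.resize(b["img"],None,fx=8,fy=8,interpolation=cv2.INTER_CUBIC)
def m(u0,u1,v0,v1):
    T=A[v0*8:v1*8,u0*8:u1*8];q=cv2.matchTemplate(B[130*8:230*8,210*8:330*8],T,cv2.TM_CCOEFF_NORMED);_,s,_,l=cv2.minMaxLoc(q)
    return l[0]/8+210-u0,l[1]/8+130-v0,s
for n,w,z in(("pad",(304,323,189,208),.145),("ram",(255,268,178,200),.05)):
    du,dv,s=m(*w);u,v=(w[0]+w[1])/2,(w[2]+w[3])/2
    d=ray(a,u+du,v+dv,z)-ray(a,u,v,z);print(n,du,dv,s,np.linalg.norm(d)*1e3,np.degrees(np.arctan2(d[1],d[0])))
E
```

```text
pad -12.125 -3.25 0.9526050686836243 45.12597324585432 74.00575875695225
ram -11.125 -2.875 0.6605274081230164 44.28977656541875 74.5414284613213
```

>>> {"method": "move_arm", "body": {
  "series": [
    {"grip": 0.6, "xyz": [-0.5, 0, 0], "angular": [0, 0, 0.08]},
    {"grip": 0.6, "xyz": [-1, 0, 0], "angular": [0, 0, 0.16]},
    {"grip": 0.6, "xyz": [-1, 0, 0], "angular": [0, 0, 0.22]},
    {"grip": 0.6, "xyz": [-1, 0, 0], "angular": [0, 0, 0.23]},
    {"grip": 0.6, "xyz": [-1, 0, 0], "angular": [0, 0, 0.23]},
    {"grip": 0.6, "xyz": [-1, 0, 0], "angular": [0, 0, 0.23]},
    {"grip": 1, "xyz": [-1, 0, 0], "angular": [0, 0, 0.23]},
    {"grip": 1, "xyz": [-1, 0, 0], "angular": [0, 0, 0.23]},
    {"grip": 1, "xyz": [-1, 0, 0], "angular": [0, 0, 0.23]},
    {"grip": 1, "xyz": [-1, 0, 0], "angular": [0, 0, 0.23]}
  ]
}}

```text
time_s: 7.45
tcp_pos: [0.4504, -0.0416, 0.0695]
ee_rot: [[-0.895, 0.447, -0.0], [0.447, 0.895, -0.0], [0.0, -0.0, -1.0]]
wrist_force: [0.0, -0.4, -0.4]
gripper_width: 0.945
gripper_force: 0.0
```

>>> {"method": "move_arm", "body": {
  "series": [
    {"grip": 1, "xyz": [0, 0, 0], "angular": [0, 0, 0]},
    {"grip": 1, "xyz": [0, 0, -20], "angular": [0, 0, 0]},
    {"grip": 1, "xyz": [0, 0, -50], "angular": [0, 0, 0]},
    {"grip": 1, "xyz": [0, 0, -90], "angular": [0, 0, 0]},
    {"grip": 1, "xyz": [0, 0, -130], "angular": [0, 0, 0]},
    {"grip": 1, "xyz": [0, 0, -170], "angular": [0, 0, 0]},
    {"grip": 1, "xyz": [0, 0, -200], "angular": [0, 0, 0]},
    {"grip": 1, "xyz": [0, 0, -200], "angular": [0, 0, 0]}
  ]
}}

```text
time_s: 8.25
tcp_pos: [0.4528, -0.0413, 0.2743]
ee_rot: [[-0.895, 0.446, 0.01], [0.446, 0.895, 0.001], [-0.009, 0.006, -1.0]]
wrist_force: [0.2, 0.8, 0.0]
gripper_width: 0.999
gripper_force: 0.0
```

>>> {"method": "move_arm", "body": {
  "series": [
    {"grip": 0.6, "xyz": [-30, 10, -10], "angular": [0, 0, -0.06]},
    {"grip": 0.3, "xyz": [-60, 20, -20], "angular": [0, 0, -0.12]},
    {"grip": 0, "xyz": [-82, 31, -20], "angular": [0, 0, -0.18]},
    {"grip": 0, "xyz": [-82, 31, -20], "angular": [0, 0, -0.18]},
    {"grip": 0, "xyz": [-82, 31, -20], "angular": [0, 0, -0.18]},
    {"grip": 0, "xyz": [-82, 31, -20], "angular": [0, 0, -0.18]},
    {"grip": 0, "xyz": [-82, 31, -20], "angular": [0, 0, -0.18]}
  ]
}}

```text
time_s: 8.95
tcp_pos: [0.5369, -0.0505, 0.2895]
ee_rot: [[-0.96, 0.279, -0.0], [0.279, 0.96, 0.0], [0.0, -0.0, -1.0]]
wrist_force: [-0.8, -0.3, 0.2]
gripper_width: 0.453
gripper_force: 0.0
```

```bash
python3 - <<'E'
from station import r
from h import *
c,s=shot(r,"w3");print(s["tcp_pos"],s["joints"],s["gripper_width"],s["time_s"],s["ee_rot"])
for P in((.577,.0208,.089),(.5246,-.1615,.151)):print(np.array(wproj(c,s,P))/.64)
E
```

```text
[ 0.53694921 -0.05049796  0.28953159] [ 1.18588951e+01  1.20607333e+01 -7.61476909e+00 -7.70048398e-03
 -7.03426710e+01 -1.18082651e+02] 0.4528466845550517 8.95 [[-9.60165231e-01  2.79432668e-01 -3.36422114e-04]
 [ 2.79432664e-01  9.60165289e-01  5.86832498e-05]
 [ 3.39418853e-04 -3.76617115e-05 -9.99999942e-01]]
[507.85781004 305.19716741]
[235.01847735 330.30053034]
```

View pics/w3.png

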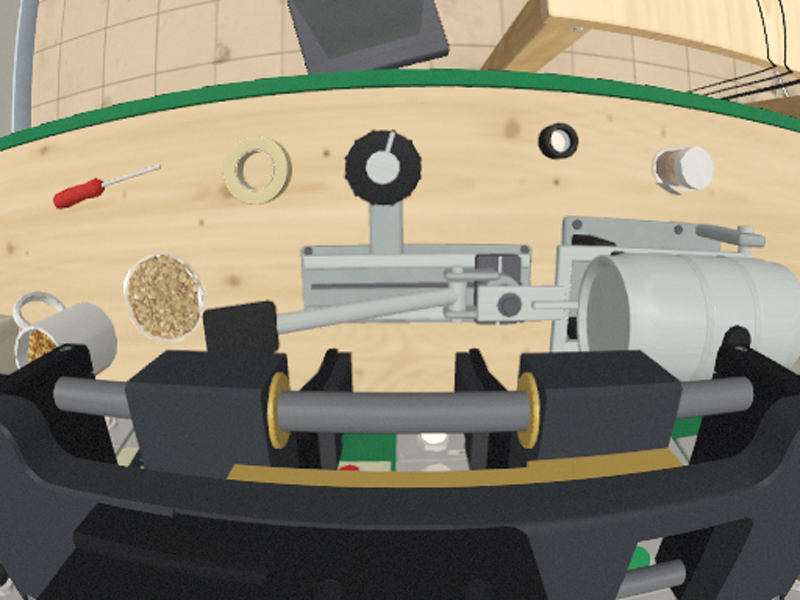

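The wrist view shows the boss at (510,304) over the saddle, the carriage tab at (498,266), and the pad at (240,328). I'll zoom in on the rib in both views to check the alignment.

```bash
python3 - <<'E'
from h import *
i1=pickle.load(open("pics/w1.pkl","rb"))[0]["img"][50:114,160:256,::-1]
i3=pickle.load(open("pics/w3.pkl","rb"))[0]["img"][150:214,275:371,::-1]
cv2.imwrite("pics/z.png",np.hstack([cv2.resize(i,None,fx=4.15,fy=8,interpolation=cv2.INTER_CUBIC) if 0 else cv2.resize(i,(396,264),interpolation=cv2.INTER_CUBIC) for i in(i1,i3)]))
E
```

```text
(no output)
```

View pics/z.png

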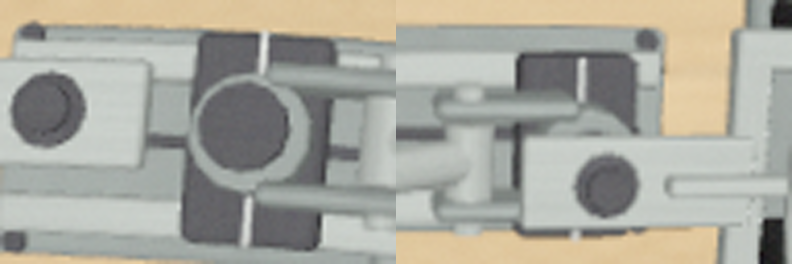

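The left crop (w1) has the rib from (265,52) to (246,220) through the saddle at (245,127). The right crop (w3) has the rib from (582,80) to (575,234) and the boss at (607,185).

```bash
python3 - <<'E'
from h import *
c1,s1=pickle.load(open("pics/w1.pkl","rb"));c3,s3=pickle.load(open("pics/w3.pkl","rb"));k=4.125
e=np.array([np.cos(np.radians(74)),np.sin(np.radians(74)),0])
f1=lambda x,y,z:wray(c1,s1,160+x/k,50+y/k,z)@e*1e3
f3=lambda x,y,z:wray(c3,s3,275+(x-396)/k,150+y/k,z)@e*1e3
print("saddle w1",f1(245,127,.068),"boss w1",f1(48,108,.089),"boss w3",f3(607,185,.089))
for z in(.02,.03,.04,.05):print(z,"w1",f1(265,52,z),f1(246,220,z),"w3",f3(582,80,z),f3(575,234,z))
print("pad",wray(c3,s3,240*.64,328*.64,.151))
E
```

```text
saddle w1 132.0759270142215 boss w1 178.6281310854388 boss w3 180.39187571435218
0.02 w1 135.26372512424035 135.67574145110717 w3 186.3646759488931 186.50827448521818
0.03 w1 133.9644333742729 134.36518282955996 w3 184.21197999279744 184.35204406054322
0.04 w1 132.66514162430542 133.05462420801277 w3 182.05928403670174 182.19581363586826
0.05 w1 131.36584987433798 131.74406558646552 w3 179.9065880806061 180.0395832111933
pad [ 0.52407845 -0.15749152  0.151     ]
```

The saddle is centred under the boss to within about 1–2 mm. Now I'll move above the pad with the fingers shut.

>>> {"method": "move_arm", "body": {
  "series": [
    {"grip": 0, "xyz": [-8, -40, 0], "angular": [0, 0, 0]},
    {"grip": 0, "xyz": [-16, -80, 0], "angular": [0, 0, 0]},
    {"grip": 0, "xyz": [-19, -107, 0], "angular": [0, 0, 0]},
    {"grip": 0, "xyz": [-19, -107, 30], "angular": [0, 0, 0]},
    {"grip": 0, "xyz": [-19, -107, 60], "angular": [0, 0, 0]},
    {"grip": 0, "xyz": [-19, -107, 75], "angular": [0, 0, 0]},
    {"grip": 0, "xyz": [-19, -107, 75], "angular": [0, 0, 0]},
    {"grip": 0, "xyz": [-19, -107, 75], "angular": [0, 0, 0]}
  ]
}}

```text
time_s: 9.8
tcp_pos: [0.5263, -0.1587, 0.2154]
ee_rot: [[-0.96, 0.279, 0.001], [0.279, 0.96, -0.001], [-0.001, -0.0, -1.0]]
wrist_force: [0.7, 0.7, 0.5]
gripper_width: 0.005
gripper_force: 0.0
```

>>> {"method": "move_arm", "body": {
  "series": [
    {"grip": 0, "xyz": [0, 0, 25], "angular": [0, 0, 0]},
    {"grip": 0, "xyz": [0, -1, 32], "angular": [0, 0, 0]},
    {"grip": 0, "xyz": [0, -5, 40], "angular": [0, 0, 0]},
    {"grip": 0, "xyz": [0, -9, 48], "angular": [0, 0, 0]},
    {"grip": 0, "xyz": [0, -13, 57], "angular": [0, 0, 0]},
    {"grip": 0, "xyz": [0, -17, 66], "angular": [0, 0, 0]},
    {"grip": 0, "xyz": [0, -20, 75], "angular": [0, 0, 0]},
    {"grip": 0, "xyz": [0, -23, 85], "angular": [0, 0, 0]},
    {"grip": 0, "xyz": [0, -25, 94], "angular": [0, 0, 0]},
    {"grip": 0, "xyz": [0, -27, 103], "angular": [0, 0, 0]}
  ]
}}

```text
time_s: 10.8
tcp_pos: [0.5191, -0.185, 0.1111]
ee_rot: [[-0.96, 0.279, 0.001], [0.279, 0.96, -0.001], [-0.001, -0.0, -1.0]]
wrist_force: [0.5, -2.4, 5.3]
gripper_width: 0.008
gripper_force: 2.1
```

>>> {"method": "move_arm", "body": {
  "series": [
    {"grip": 0, "xyz": [0, -1, 10], "angular": [0, 0, 0]},
    {"grip": 0, "xyz": [0, -3, 20], "angular": [0, 0, 0]},
    {"grip": 0, "xyz": [0, -4, 30], "angular": [0, 0, 0]},
    {"grip": 0, "xyz": [0, -4, 36], "angular": [0, 0, 0]},
    {"grip": 0, "xyz": [0, -4, 38], "angular": [0, 0, 0]},
    {"grip": 0, "xyz": [0, -4, 38], "angular": [0, 0, 0]},
    {"grip": 0, "xyz": [0, -4, 38], "angular": [0, 0, 0]}
  ]
}}

```text
time_s: 11.5
tcp_pos: [0.5181, -0.1879, 0.074]
ee_rot: [[-0.96, 0.279, 0.001], [0.279, 0.96, 0.0], [-0.001, 0.0, -1.0]]
wrist_force: [0.3, 3.0, 8.1]
gripper_width: 0.007
gripper_force: 3.6
```

>>> {"method": "move_arm", "body": {
  "series": [
    {"grip": 0, "xyz": [0, 0, 1], "angular": [0, 0, 0]},
    {"grip": 0, "xyz": [0, 0, 2], "angular": [0, 0, 0]},
    {"grip": 0, "xyz": [0, 0, 2], "angular": [0, 0, 0]},
    {"grip": 0, "xyz": [0, 0, 2], "angular": [0, 0, 0]}
  ]
}}

```text
time_s: 11.9
tcp_pos: [0.5182, -0.188, 0.0732]
ee_rot: [[-0.96, 0.278, 0.002], [0.278, 0.96, -0.0], [-0.002, 0.0, -1.0]]
wrist_force: [-0.9, 3.7, 13.6]
gripper_width: 0.01
gripper_force: 6.8
```

```bash
python3 - <<'E'
from station import r
from h import *
c=r.capture("scene");a=pickle.load(open("pics/scene0.pkl","rb"))
I=[cv2.resize(x["img"][90:250,200:330,::-1],(400,492),interpolation=cv2.INTER_CUBIC) for x in(a,c)]
cv2.imwrite("pics/p1.png",np.hstack(I));print(r.sense()["wrist_force"])
E
```

```text
[-0.71587656  3.05349993 13.24348025]
```

View pics/p1.png

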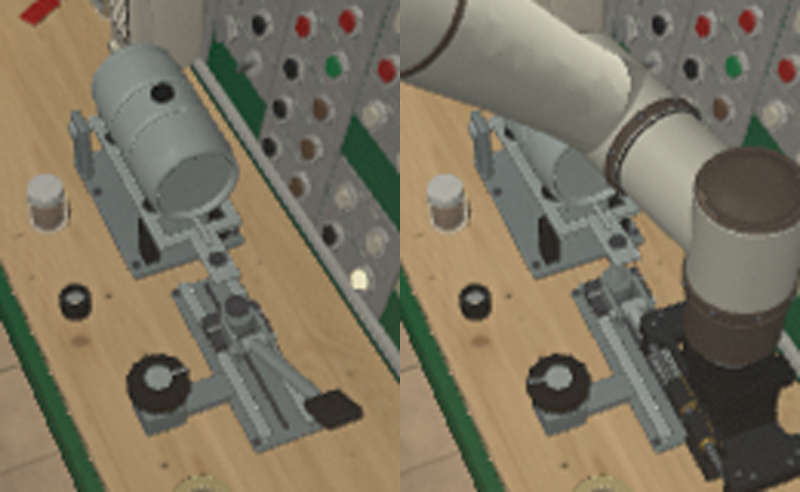

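The right half of the picture shows the boss raised about 17 px, the lug borne on the ram and the handle at its stop; force rises without further travel. Now I'll let the handle up along the arc.

>>> {"method": "move_arm", "body": {
  "series": [
    {"grip": 0, "xyz": [0, 0, -2], "angular": [0, 0, 0]},
    {"grip": 0, "xyz": [0, 1, -14], "angular": [0, 0, 0]},
    {"grip": 0, "xyz": [0, 3, -28], "angular": [0, 0, 0]},
    {"grip": 0, "xyz": [0, 5, -44], "angular": [0, 0, 0]},
    {"grip": 0, "xyz": [0, 8, -60], "angular": [0, 0, 0]},
    {"grip": 0, "xyz": [0, 14, -78], "angular": [0, 0, 0]},
    {"grip": 0, "xyz": [0, 22, -95], "angular": [0, 0, 0]},
    {"grip": 0, "xyz": [0, 30, -112], "angular": [0, 0, 0]},
    {"grip": 0, "xyz": [0, 31, -128], "angular": [0, 0, 0]},
    {"grip": 0, "xyz": [0, 31, -143], "angular": [0, 0, 0]}
  ]
}}

```text
time_s: 12.95
tcp_pos: [0.5245, -0.1579, 0.2141]
ee_rot: [[-0.96, 0.279, -0.004], [0.279, 0.96, 0.001], [0.004, -0.0, -1.0]]
wrist_force: [-0.4, 0.1, 0.0]
gripper_width: 0.002
gripper_force: 0.0
```

>>> {"method": "move_arm", "body": {
  "series": [
    {"grip": 0, "xyz": [0, 0, 0], "angular": [0, 0, 0]},
    {"grip": 0, "xyz": [0, 0, 0], "angular": [0, 0, 0]},
    {"grip": 0, "xyz": [0, 0, 0], "angular": [0, 0, 0]},
    {"grip": 0, "xyz": [0, 0, 0], "angular": [0, 0, 0]},
    {"grip": 0, "xyz": [0, 0, 0], "angular": [0, 0, 0]},
    {"grip": 0, "xyz": [0, 0, 0], "angular": [0, 0, 0]},
    {"grip": 0, "xyz": [0, 0, 0], "angular": [0, 0, 0]},
    {"grip": 0, "xyz": [0, 0, 0], "angular": [0, 0, 0]}
  ]
}}

```text
time_s: 13.75
tcp_pos: [0.5261, -0.1586, 0.2145]
ee_rot: [[-0.96, 0.279, -0.0], [0.279, 0.96, 0.0], [0.0, -0.0, -1.0]]
wrist_force: [-0.8, -1.7, -0.2]
gripper_width: 0.007
gripper_force: 0.0
```

```bash
python3 - <<'E'
from station import r
from h import *
c,s=shot(r,"w4");print(s["tcp_pos"],s["wrist_force"],np.array(wproj(c,s,(.525,-.159,.151)))/.64)
E
```

```text
[ 0.5261273  -0.15859447  0.21450681] [-0.8091393  -1.65009555 -0.15428878] [402.81357987 340.92684764]
```

View pics/w4.png

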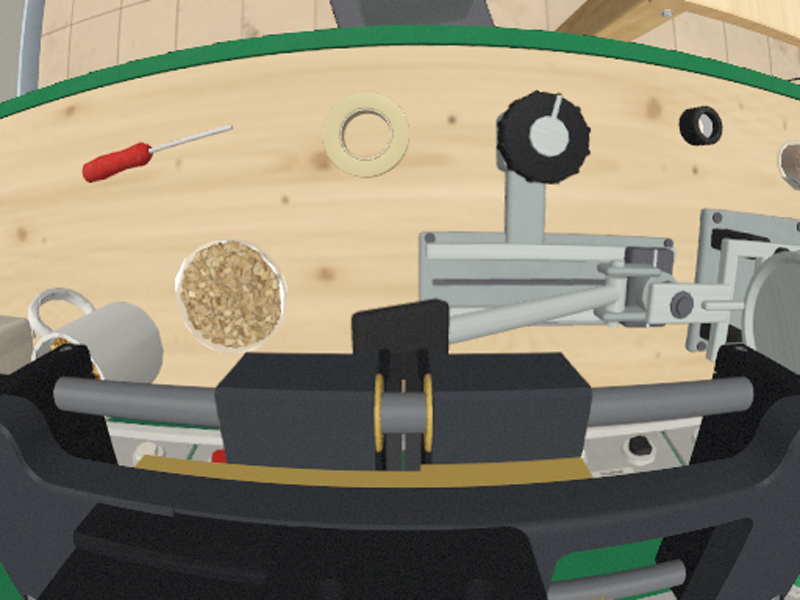

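The handle is back up, with the pad at about (402,335) as predicted, the boss at (682,303) still over the carriage, and the bystanders in place. Now the second stroke, ending with the handle held down.

>>> {"method": "move_arm", "body": {
  "series": [
    {"grip": 0, "xyz": [0, 0, 25], "angular": [0, 0, 0]},
    {"grip": 0, "xyz": [0, -1, 32], "angular": [0, 0, 0]},
    {"grip": 0, "xyz": [0, -5, 40], "angular": [0, 0, 0]},
    {"grip": 0, "xyz": [0, -9, 48], "angular": [0, 0, 0]},
    {"grip": 0, "xyz": [0, -13, 57], "angular": [0, 0, 0]},
    {"grip": 0, "xyz": [0, -17, 66], "angular": [0, 0, 0]},
    {"grip": 0, "xyz": [0, -20, 75], "angular": [0, 0, 0]},
    {"grip": 0, "xyz": [0, -23, 85], "angular": [0, 0, 0]},
    {"grip": 0, "xyz": [0, -25, 94], "angular": [0, 0, 0]},
    {"grip": 0, "xyz": [0, -27, 103], "angular": [0, 0, 0]}
  ]
}}

```text
time_s: 14.8
tcp_pos: [0.519, -0.1851, 0.1111]
ee_rot: [[-0.96, 0.279, 0.001], [0.279, 0.96, -0.001], [-0.001, -0.0, -1.0]]
wrist_force: [-0.7, -2.6, 4.8]
gripper_width: 0.002
gripper_force: 2.1
```

>>> {"method": "move_arm", "body": {
  "series": [
    {"grip": 0, "xyz": [0, -1, 10], "angular": [0, 0, 0]},
    {"grip": 0, "xyz": [0, -3, 20], "angular": [0, 0, 0]},
    {"grip": 0, "xyz": [0, -4, 30], "angular": [0, 0, 0]},
    {"grip": 0, "xyz": [0, -4, 36], "angular": [0, 0, 0]},
    {"grip": 0, "xyz": [0, -4, 40], "angular": [0, 0, 0]},
    {"grip": 0, "xyz": [0, -4, 40], "angular": [0, 0, 0]},
    {"grip": 0, "xyz": [0, -4, 40], "angular": [0, 0, 0]},
    {"grip": 0, "xyz": [0, -4, 40], "angular": [0, 0, 0]},
    {"grip": 0, "xyz": [0, -4, 40], "angular": [0, 0, 0]},
    {"grip": 0, "xyz": [0, -4, 40], "angular": [0, 0, 0]}
  ]
}}

```text
time_s: 15.8
tcp_pos: [0.5183, -0.188, 0.0732]
ee_rot: [[-0.96, 0.278, 0.002], [0.278, 0.96, -0.0], [-0.002, 0.0, -1.0]]
wrist_force: [-2.5, 2.1, 13.3]
gripper_width: 0.004
gripper_force: 6.8
```

The pose and force match the first stroke, so I'm handing in.

```bash
python3 -c "
from station import r
print(r.finish_job())"
```

```text
the job is handed in; nothing more can be done
None
```

I handed the job in at about 16 s with the handle held at its stop on the second stroke (about 13 N) and the saddle measured within about 2 mm of the lift point. The keg's lift was seen on the first stroke, and the second ended at the same pose and force. No verdict came back.

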